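Flip the acrylic box open on the side table

TASK

The steel phone stand is in the way in front of the clear acrylic box: push it sideways along the table until it is well clear of the lid's finger tab, upright and without lifting it. Then, with a fingertip under the tab, push the box's flap lid up and over past upright so that it falls back onto its hinge stop and stays open by itself, without flinging or forcing it. Nothing is to be picked up; leave the box where it stands and the bowl, remote, ring dish and candle glass alone.

Things in the scene. Friction and masses are not known exactly. Their poses are not given: they have to be found in the camera images.
- box: Clear acrylic box, empty, loose on thin silicone feet, 0.85 kg: 120 mm deep (its x), 210 mm wide (its y), 70 mm high without the lid, walls 5 mm. Origin at the centre of its underside, on the table. Its x points from the front (tab side, towards the robot) to the hinge side at the back, y left, z up; turned by up to 0.3 rad from the robot's x.
- lid (a joint): Angle of the flap lid (rad): 0 shut, grows as the front edge rises and swings away from the robot. 1.57 is upright: below about 1.5 it falls shut, beyond about 1.65 it falls open to its hinge stop at 2.0, where it rests. Clear sheet 5 mm thick, 210 mm wide, 0.15 to 0.25 kg, mid-plane through the hinge axis; free-running hinge; about 1 N at the tab lifts it.
- hinge_axis (a point): The lid's hinge axis: point midway along it, at the box's back top edge (box frame x +64 mm, y 0, z +73 mm). The axis runs along the box's y.
- lid_tab (a point): Middle of the frosted finger tab's front edge, on its underside. The tab is 70 mm wide, 5 mm thick, sticks out 26 mm from the lid's front edge; its tip is 152 mm from the hinge axis. Lid shut: box frame x -88, y 0, z 70.5 mm, 28 mm ahead of the box's front wall, open space below. Axes turn with the lid (x from tab to hinge, y along the hinge).
- stand: Steel phone stand, empty, loose, about 0.3 kg, 75 mm wide (its y): base plate 90 mm deep (its x), 5 mm thick, and a plate rising from x -32 mm, leaning back to x +10 mm at 90 mm height. Origin: centre of its underside. Starts about 165 mm in front of the box's origin, before the tab. Well clear: its centre 100 mm or more from the tab's middle along the box's y; both ways are free for 200 mm.
- bowl: Green glass bowl, loose, 144 mm across, 62 mm high. Origin at the centre of its underside. Leave alone.
- remote: Black remote control lying flat, loose, 170 x 44 x 18 mm, long along its x. Origin at the centre of its underside. Leave alone.
- ring_dish: Small white ceramic ring dish, loose, 90 mm across, 22 mm high. Origin at the centre of its underside. Leave alone.
- candle_glass: Amber candle glass, empty, loose, 72 mm across, 70 mm high. Origin at the centre of its underside. Leave alone.
There are look-alikes about, which are no part of the job. There is more than one size of the stand; the one meant has the size given above.

How it is judged:
By the outcome, as a careful person would: the job done as asked, in the order asked, and still so for the second after the job is handed in, with the robot touching nothing.
It also fails if it takes over 64 s, if anything falls off the work surface, if the arm or the gripper's body presses on something with over 40 N, if the wrist force passes 120 N, or if a joint passes its speed limit or range.

ROBOT

A 6-joint arm with a two-finger parallel gripper is mounted at the origin on the work surface. World frame = base frame: x ahead of the robot, y to its left, z up, the work surface at z = 0. Lengths are in m, angles in rad, forces in N, time in s.
With the tool pointing down it reaches from about 0.375 to 0.9 m from the base axis. Payload 3.1 kg.
Tool frame: the origin (TCP) lies on the centre line of the jaws, within the pads' length; the fingertips stand 19 mm ahead of it and the grasp point (between the pads) is the TCP; z points along the fingers, y is the direction in which the jaws open and shut (so a half turn about z gives the same grasp; the last joint's range is limited). The gripper opens to 85 mm and grips with 20 to 120 N. Pads are 22 mm wide; open, the fingers measure 114 mm over their backs; the gripper's body (76 mm by 85 mm) begins 54 mm behind the grasp point. The pads swing forward as they close: fully open they stand 13 mm farther back than shut.
Start: joints at [1.127, 0.527, 1.433, -0, 1.181, -0.178], TCP at [0.164, 0.603, 0.25] pointing down, gripper open.
Joint ranges: [-3.08, 3.08], [-0.75, 2.2], [0.22, 2.44], [-1.43, 4.57], [0, 2.65], [-2.85, 2.85]. Speed limits (rad/s): [2.79, 2.79, 3.14, 3.14, 3.14, 3.14].

INTERFACE

Orientations are given as a unit quaternion [x, y, z, w].
In Python, from station import manip, imaging, workorder gives the robot as it stands.
- The arm moves only by the shell command python3 -m creep 'ROWS' [FORCE]. ROWS is a JSON object of lists of equal length, an entry for each row: "claw": the finger opening in cm, from 0 to 8.54; "dp": the shift along the tool's x, y, z in cm, a list of three; "roll": the turn about the tool's z in rad. In form: {"claw": [claw, ...], "dp": [[dx, dy, dz], ...], "roll": [roll, ...]}. A call has 1 to 12 rows; each row is the pose to reach, as a shift and turn from the pose commanded when the call began, along the tool's axes at that moment; what a row does not reach only later rows make up. A row lasts 1/10 s, in which the tool goes at most 50 mm and 8.59 degrees, less where a joint would pass 70% of its speed; a pose out of reach is approached as far as the arm can. A call with a gripper value outside its range is refused whole. The fingers move at their own pace and stop on an object; FORCE is the grip in N (left out, the last holds). Time passes only in rows, so rows that repeat a pose let the fingers close. It gives the time, the measured TCP pose, the force and the opening at its end, in the units of the state.
- manip.sense(): the state, without advancing time (a new reading comes with each control period).
- imaging.snapshot(name): name is "scene" or "top" or "wrist"; returns a dict with "image" (400x640x3 uint8, red, green, blue), "z_map" (400x640 float32, m along the optical axis (not along the pixel's ray), 0 where there is no reading), "vfov" (degrees; the focal length in pixels is half the picture's height over the tangent of half this angle, whatever the lens; pixels are square), "cx", "cy" (the principal point, pixels), "R" (3x3) and "t" (3): a world point X has camera coordinates R X + t. Camera axes: x right, y down, z forward; pixel columns grow to the right and rows downward; lengths in m; the calibration is good to about 2 mm. A picture is of the moment at which its call begins.
- workorder.sign_off(): hands the job in, once; it reports no verdict.
The state is a dict: "t": time; "q": joint angles; "qd": joint speeds; "tau": joint torques, N m; "tcp_pos": TCP position; "tool_rot": TCP orientation; "force": force on the tool from outside, world axes, zero at the start; "ft_torque": the same for the moment, N m; "finger_gap": opening from 0.0 (shut) to 1.0 (fully open).
Only numpy, scipy, OpenCV 4.12 (cv2) and the standard library are available. Lean on these libraries where they do the work, as an engineer would, in place of code of your own. Each camera call takes 0.05 s, during which the arm holds its last target.

## Working session

There is one attempt and no reset: what is moved stays moved. The work goes in short steps, Python scripts to look and compute and a shell command to move; the robot and the scene stay as the last step left them, time stands still between calls to the robot, and variables do not carry over. Pictures are saved under pics/ and viewed, and the job is handed in when it is done.

```bash
ls; mkdir -p pics; cat > h.py <<'E'
import numpy as np, cv2
from station import manip, imaging, workorder
def snap(n,f):
    s=imaging.snapshot(n); cv2.imwrite('pics/'+f,s['image'][:,:,::-1]); np.savez('/tmp/'+f+'.npz',**s); return s
def load(f): return dict(np.load('/tmp/'+f+'.npz'))
def cloud(s):
    z=s['z_map']; f=200/np.tan(np.radians(float(s['vfov']))/2)
    v,u=np.mgrid[:400,:640]
    P=np.stack([(u-s['cx'])/f*z,(v-s['cy'])/f*z,z],-1)
    W=(P-s['t'])@s['R']; W[z==0]=np.nan; return W
def proj(s,X):
    f=200/np.tan(np.radians(float(s['vfov']))/2); c=np.atleast_2d(X)@s['R'].T+s['t']
    return c[:,:2]/c[:,2:]*f+[s['cx'],s['cy']]
def ray(s,u,v,h):
    f=200/np.tan(np.radians(float(s['vfov']))/2); C=-s['R'].T@s['t']; d=s['R'].T@np.array([(u-s['cx'])/f,(v-s['cy'])/f,1.]); return C+d*(h-C[2])/d[2]
E
python3 - <<'E'
from h import *
for n in ['scene','top','wrist']:
    s=snap(n,n+'0.png'); print(n,s['vfov'],s['cx'],s['cy'],-s['R'].T@s['t'],s['R'][2])
print(manip.sense())
E
```

```text
pics
scene 49.400604224165434 324.71596352271024 197.0340459180801 [ 1.12043472 -0.23276161  0.58477334] [-0.69748531  0.33142468 -0.63535181]
top 56.99933933575712 322.1653929103621 198.79797993776123 [0.42870966 0.04610263 0.96132511] [ 0.13798911 -0.00285007 -0.99042965]
wrist 62.29769686104197 319.1541565385852 198.35876824893032 [0.08466025 0.62461822 0.37280332] [ 0.30320698 -0.0842692  -0.94919136]
{'t': 0.15, 'q': array([ 1.12750851e+00,  5.28267792e-01,  1.43358290e+00, -1.68531562e-05,
        1.18141377e+00, -1.78496171e-01]), 'qd': array([-2.00293455e-03, -5.49679165e-03, -2.77941643e-03,  4.34389150e-04,
        6.29434391e-05,  4.85652104e-04]), 'tau': array([ 2.84011130e-04, -4.42743874e+01, -1.78275597e+01, -2.41158323e-04,
        5.62447050e-03,  2.25432746e-05]), 'tcp_pos': array([0.1633198 , 0.60275797, 0.24955706]), 'tool_rot': array([ 1.32006154e-01,  9.91248544e-01, -7.98214375e-04, -2.48289783e-04]), 'force': array([ 0.44670963, -0.12545736, -0.85377877]), 'ft_torque': array([ 0.02540651, -0.03137926,  0.06938926]), 'finger_gap': 0.9971356867126792}
```

View pics/top0.png

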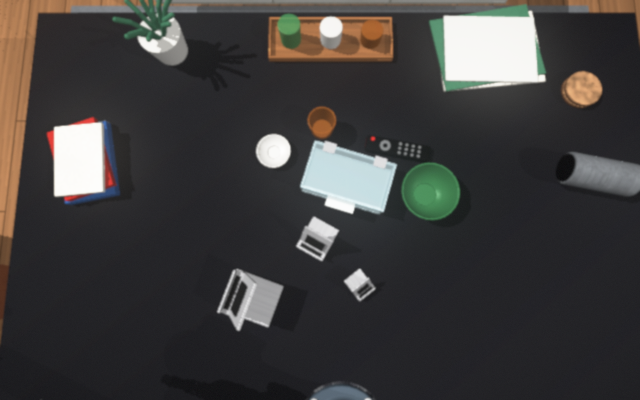

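View pics/scene0.png

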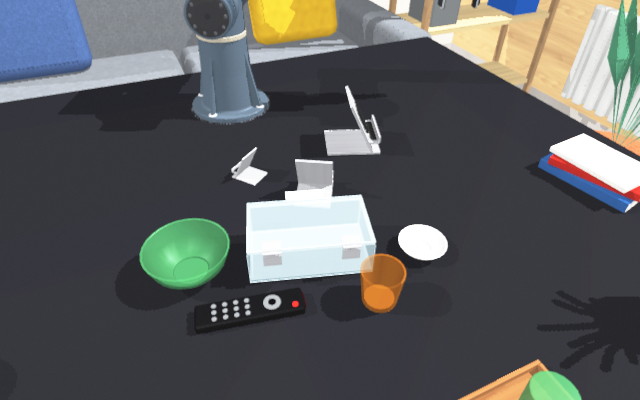

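The top view shows the box centred near (348,178) with its tab at (340,204). The candidate stands are at (318,238), a smaller one at (360,285) and a larger one at (250,300). The bowl is at (431,191), the remote at (397,147), the candle at (321,123) and the dish at (273,151).

```bash
python3 - <<'E'
from h import *
s=load('top0.png'); W=cloud(s); im=s['image']
crop=cv2.resize(im[130:320,210:480],None,fx=2.9,fy=2.9,interpolation=cv2.INTER_CUBIC); cv2.imwrite('pics/c0.png',crop[:,:,::-1])
H=W[:,:,2]
print('table',np.nanmedian(H[330:380,400:600]))
for name,(u0,u1,v0,v1) in dict(stand=(295,342,215,262),small=(343,378,267,302),big=(212,290,262,332)).items():
    sub=W[v0:v1,u0:u1].reshape(-1,3); m=sub[:,2]>0.003; p=sub[m]
    print(name,len(p),np.nanmax(p[:,2]),np.nanmin(p,0),np.nanmax(p,0))
    lo=p[p[:,2]<0.012]; r=cv2.minAreaRect((p[:,:2]*1000).astype(np.float32)); print(' all rect',r)
    r=cv2.minAreaRect((lo[:,:2]*1000).astype(np.float32)); print(' base rect',r,len(lo))
for uv in [(340,200),(340,205),(330,203),(350,208),(330,190),(350,180),(370,190),(320,165)]:
    print(uv,W[uv[1],uv[0]])
v=(H*1000); v[np.isnan(v)]=0
np.set_printoptions(linewidth=250)
print(np.round(v[186:214:2,296:400:4]).astype(int))
E
```

```text
table 0.00043089222870060223
stand 1054 0.09328024569121476 [ 0.40364214 -0.00513283  0.00300652] [0.5194784  0.11341902 0.09328025]
 all rect ((462.27056884765625, 54.97500991821289), (115.07128143310547, 118.94908905029297), 2.190528392791748)
 base rect ((462.27056884765625, 54.97500991821289), (115.07128143310547, 118.94908905029297), 2.190528392791748) 372
small 463 0.06412708270637853 [ 0.30601363 -0.09688673  0.00300358] [ 0.38572439 -0.0091917   0.06412708]
 all rect ((345.9128723144531, -53.023677825927734), (87.61566162109375, 79.74463653564453), 89.92057800292969)
 base rect ((345.9128723144531, -53.023677825927734), (87.61566162109375, 79.74463653564453), 89.92057800292969) 196
big 2609 0.13162975348526668 [0.22851644 0.12845168 0.00300344] [0.39878937 0.32488888 0.13162975]
 all rect ((313.7846374511719, 226.88711547851562), (196.4373321533203, 170.15826416015625), 89.83418273925781)
 base rect ((313.7846374511719, 226.88711547851562), (196.4373321533203, 170.15826416015625), 89.83418273925781) 1324
(340, 200) [5.49438019e-01 1.56506318e-04 7.33460532e-02]
(340, 205) [5.
[... 739 characters left out ...]
78 74 74 74 74 75 75 77 77 74 75 72 78 79  0  1  0]
 [-3  4 -2 -4  2 -1  0  3 75 75 77 78 78 75 79 73 76 76 77 78 74 74 75  1  3  0]
 [-1 -1  1 -2  1  1  2 -1  0 80 77 73 77 76 75 76 75 78 74 74 77 76 76  1 -1  1]
 [-2 -1  0  1  1 -2  2  1 74 78 74 75 74 75 75 76 75 77 77 78 75  0 77  1  0 -1]
 [ 3 -2  0 -1 -1 -3 -1 -2 76 73 75 76 76 76 77 39 74 76 76 75  0 75 73  0 -5  2]
 [-1 -1  3  0 -2 -1 -1  2  2 76 76 77 78 75 75  6 26 46 75 76 75 74 77  2  2 -2]
 [-1  4  2  0 -3 -2  1 -1 -2  1  4 77 76 74 76 -3 -1 10 30 51 76 74 78  1  1 -1]
 [-2  2  4 -2  0  2  0 -1 -2  1  2  0  0 75 73  1  2  0  2 19 36 74  2 -2  1  2]
 [ 2  1  0 -3  0 -1  0 -1  0  0 -1  4  0 -3 73 -4 -2 -1  0 -3  5 27  0 -1  0  1]]
```

View pics/c0.png

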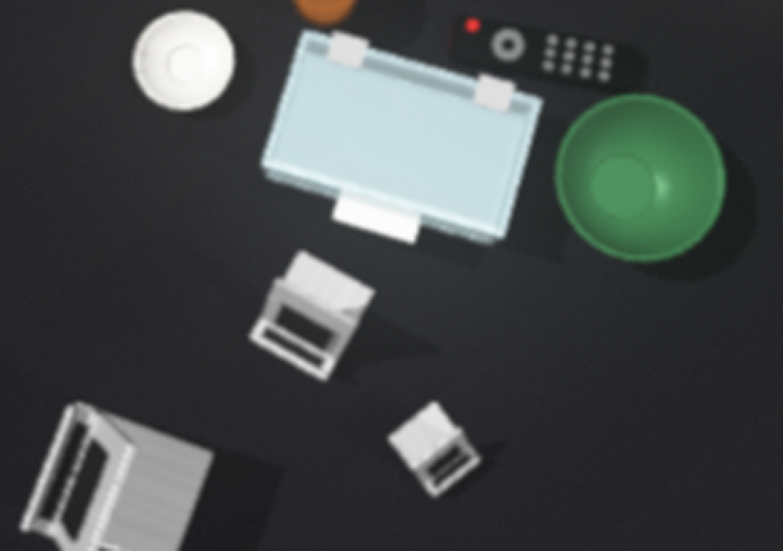

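View pics/wrist0.png

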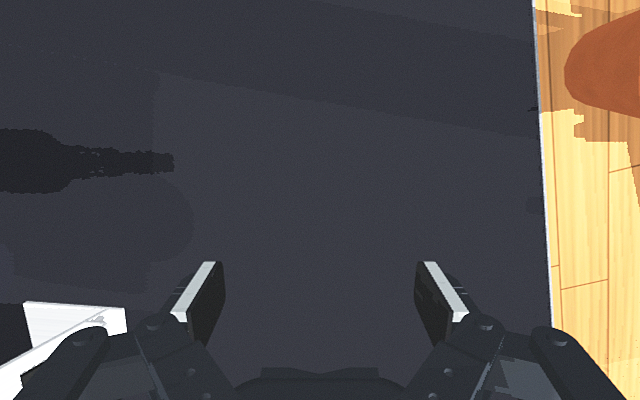

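```bash
python3 - <<'E'
from h import *
s=load('top0.png'); W=cloud(s); im=s['image'].astype(int)
np.set_printoptions(linewidth=250)
v=np.round(W[214:264:2,294:344:2,2]*1000); v[np.isnan(v)]=-99; print(v.astype(int))
bright=im.sum(2)
print(bright[214:264:2,294:344:2])
# box lid mask
m=((W[:,:,2]>0.066)&(W[:,:,2]<0.085)); m[:140]=0;m[216:]=0;m[:,:296]=0;m[:,402:]=0
n,l,st,c=cv2.connectedComponentsWithStats(m.astype(np.uint8)); k=1+np.argmax(st[1:,4]); p=W[l==k]
print(st[k],p.mean(0)); print(cv2.minAreaRect((p[:,:2]*1000).astype(np.float32)))
E
```

```text
[[  0   1   0   2   3   0   1  -2   1  -1   1   1  -2  -4  -1   3  -1  -1   1   0   0  -1  -1   0  -1]
 [  2  -1   2   2  -1  -1   1   0   1   4   3  -1   0  -3   2   2  -2   0  -2   1   1   2   1   0   1]
 [  1  -1  -1   0   0  -2   0  -1   0   1   3   0  -2  -2   1  -2   0   1   0   3  -5   1   0   0   3]
 [  0   1   1  -6   3   1   0  -2   2   5   4   7   5   2  -1 -99  -2   4   1  -1   0  -3  -2  -1   1]
 [ -3   0   1  -2   1   0   3   0   4   4   8   7   5   2   7   4  -3   0  -2  -1  -5   1   1   1  -4]
 [  0  -1   2   1   0   1   2   0   7   3   5   7   6   6   6   8   6  -3  -4  -1   2   1  -1  -1  -1]
 [  0  -3  -1   0   0  -3  92   6   6   7   7   8   2   8   6   7   5   6   6   4   0   0   1  -1   0]
 [ -1  -3   1   1   1   1  87  90  90   2   6   3   4   2   3   6   6   5   7   7   4   0   1   2  -1]
 [ -2   2   1   0  -3  75  77  83  87  92  91   7   4   3   4   7   6   6   2   4   1   4   9  -3  -2]
 [  3   1   0  -1   1  65  70  77 -99  83  90  90  90   5   6   5   2   5   6   8   6   7  -3   0   1]
 [ -2  -3  -1   3  51  59  62  70  72  76  82  86  93  88   3   4   2 
[... 3514 characters left out ...]
 115 113 115 114 116]
 [124 127 130 128 128 128 152 272 489 619 534 291 176 237 571 619 265 114 111 113 113 117 120 118 129]
 [125 127 125 128 127 126 129 131 162 355 550 627 478 411 661 509 139 111 112 112 126 125 130 129 139]
 [123 125 122 128 129 127 129 126 126 135 206 409 568 630 574 267 110 110 113 127 135 131 133 132 137]
 [126 121 124 126 124 124 124 128 125 129 132 138 223 416 399 139 120 114 112 130 131 131 134 135 135]
 [120 122 123 125 123 126 129 129 129 126 127 128 128 138 142 129 130 125 124 117 130 134 135 132 132]]
[ 301  140   96   73 4550] [ 0.60667705 -0.02027684  0.07548362]
((602.3037109375, -18.47113037109375), (210.3573455810547, 154.9375457763672), 73.21226501464844)
```

```bash
cat >> h.py <<'E'
BOX=np.array([0.6124,-0.0215]); YAW=-0.293
def T(o,yaw,P):
    c,s_=np.cos(yaw),np.sin(yaw); P=np.atleast_2d(P).astype(float); return np.c_[o[0]+P[:,0]*c-P[:,1]*s_, o[1]+P[:,0]*s_+P[:,1]*c, P[:,2]]
E
python3 - <<'E'
from h import *
s=load('top0.png')
a=ray(s,314.1,216.2,.005); b=ray(s,339.3,230.7,.005); print('back corners',a,b,np.linalg.norm(a-b))
d=(a-b)[:2]; yaw=np.arctan2(-d[0],d[1]); x=np.array([np.cos(yaw),np.sin(yaw)]); o=(a+b)[:2]/2-.045*x
print('stand yaw',yaw,'o',o); 
bx=np.array([np.cos(YAW),np.sin(YAW)]);by=np.array([-bx[1],bx[0]]); print('in box frame',(o-BOX)@bx,(o-BOX)@by)
im=s['image'][:,:,::-1].copy(); K=3
big=cv2.resize(im[130:320,210:480],None,fx=2.9,fy=2.9,interpolation=cv2.INTER_CUBIC)
def dr(P,col,close=True):
    q=((proj(s,P)+.5-[210,130])*2.9-.5).round().astype(np.int32); cv2.polylines(big,[q],close,col,1)
lid=[[-.062,-.105,.0755],[-.062,-.035,.0755],[-.088,-.035,.0755],[-.088,.035,.0755],[-.062,.035,.0755],[-.062,.105,.0755],[.066,.105,.0755],[.066,-.105,.0755]]
dr(T(BOX,YAW,lid),(0,0,255))
bs=[[-.06,-.105,0],[-.06,.105,0],[.06,.105,0],[.06,-.105,0]]; dr(T(BOX,YAW,bs),(0,255,255))
dr(T(o,yaw,[[-.045,-.0375,.005],[-.045,.0375,.005],[.045,.0375,.005],[.045,-.0375,.005]]),(0,0,255))
dr(T(o,yaw,[[-.032,-.0375,.005],[-.032,.0375,.005],[.01,.0375,.09],[.01,-.0375,.09]]),(0,255,0))
cv2.imwrite('pics/c1.png',big)
for n,px,h in [('bowl',(431,191),.062),('dish',(273,151),.022),('candle',(321,120),.07)]:
    w=ray(s,*px,h); print(n,w,'box',(w[:2]-BOX)@bx,(w[:2]-BOX)@by)
E
```

```text
back corners [0.51621183 0.06440609 0.005     ] [ 0.47847722 -0.00093663  0.005     ] 0.07545575713862887
stand yaw -0.5237017369410607 o [0.4583757  0.05423874]
in box frame -0.16933533896841627 0.028024716082544313
bowl [ 0.57327509 -0.22580144  0.062     ] box 0.021550029589845983 -0.2068947338960212
dish [0.68617308 0.1721197  0.022     ] box 0.014706661216510517 0.20667552007561515
candle [0.75323332 0.04623895 0.07      ] box 0.11526649939451444 0.10552830567321922
```

View pics/c1.png

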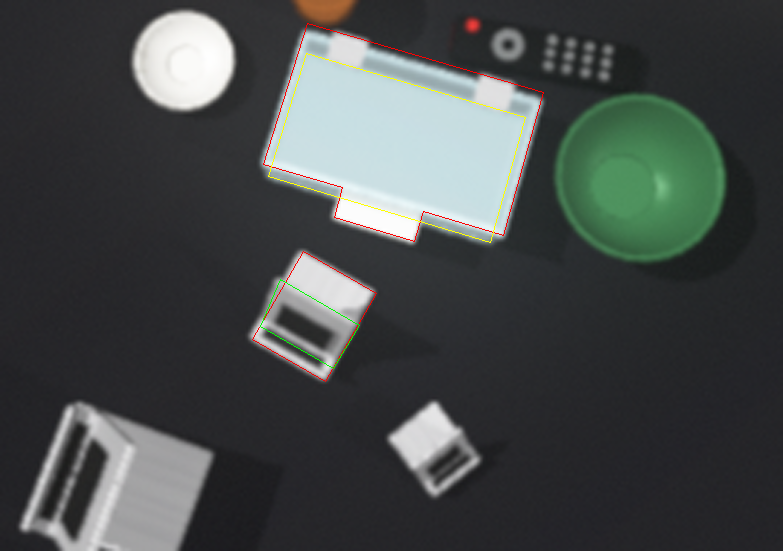

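The overlays fit: the target stand has the given 75 mm width and about 92 mm height. The small stand sits close by on the right. I'll push the stand to the left with shut fingers, keeping the gripper body above its top.

```bash
cat >> h.py <<'E'
from scipy.spatial.transform import Rotation as Ro
SO=np.array([0.4584,0.0542]); SY=-0.5237
def dpto(X,st=None):
    st=st or manip.sense(); R=Ro.from_quat(st['tool_rot']).as_matrix()
    y=R[:,1]; print('tcp',st['tcp_pos'].round(4),'y heading',np.arctan2(y[1],y[0]).round(4),'tilt',R[2].round(4),'F',st['force'].round(2),'t',round(st['t'],2),'gap',round(st['finger_gap'],3))
    d=R.T@(np.asarray(X)-st['tcp_pos'])*100; print('dp cm',d.round(2)); return d
E
python3 - <<'E'
from h import *
X=T(SO,SY,[[-.008,-.0825,.2]])[0]; print(X)
dpto(X)
s=load('wrist0.png'); big=cv2.resize(s['image'][240:400,120:520],None,fx=2,fy=2)
cv2.imwrite('pics/w0.png',big[:,:,::-1])
E
```

```text
[ 0.41021497 -0.01324222  0.2       ]
tcp [0.1633 0.6028 0.2496] y heading 1.306 tilt [ 3.0e-04 -1.6e-03 -1.0e+00] F [ 0.45 -0.13 -0.85] t 0.15 gap 0.997
dp cm [-39.95 -52.98   5.03]
```

View pics/w0.png

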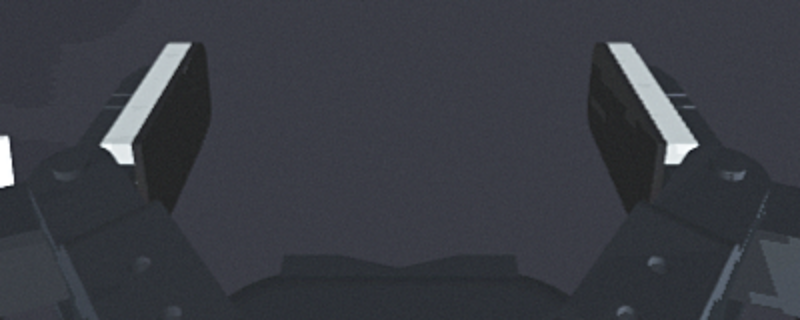

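```bash
python3 -m creep '{"claw":[0,0,0,0,0,0,0,0,0,0,0,0],"dp":[[-3,-4,0],[-6,-8,0],[-9,-12,0],[-12,-16,0],[-15,-20,0],[-18,-24,0],[-21,-28,0],[-24,-32,0],[-27,-36,0],[-30,-40,0],[-33,-44,1],[-36,-48,2]],"roll":[0.02,0.04,0.06,0.08,0.1,0.12,0.14,0.16,0.18,0.2,0.22,0.26]}' 20; python3 - <<'E'
from h import *
dpto(T(SO,SY,[[-.008,-.0825,.12]])[0])
E
```

```text
t: 1.35
tcp_pos: [0.3853, 0.0455, 0.2308]
tool_rot: [0.26, 0.966, 0.0, 0.001]
force: [0.0, 0.9, 0.1]
finger_gap: -0.003
tcp [0.3853 0.0455 0.2308] y heading 1.0443 tilt [-1.5e-03  8.0e-04 -1.0e+00] F [0.04 0.87 0.14] t 1.35 gap -0.003
dp cm [-5.09 -3.83 11.09]
```

```bash
python3 -m creep '{"claw":[0,0,0,0,0],"dp":[[-3,-2,0],[-5.1,-3.8,2],[-5.1,-3.8,6],[-5.1,-3.8,10],[-5.1,-3.8,11]],"roll":[0,0,0,0,0]}'; python3 - <<'E'
from h import *
dpto(T(SO,SY,[[-.008,-.0825,.045]])[0]); snap('wrist','w1.png'); snap('scene','s1.png')
E
```

```text
t: 1.85
tcp_pos: [0.4077, -0.0109, 0.1177]
tool_rot: [0.26, 0.966, 0.0, -0.003]
force: [0.3, 0.1, 0.5]
finger_gap: 0.001
tcp [ 0.4077 -0.0109  0.1177] y heading 1.0446 tilt [ 0.0067 -0.0015 -1.    ] F [0.33 0.09 0.48] t 1.85 gap 0.001
dp cm [-0.38 -0.07  7.26]
```

View pics/w1.png

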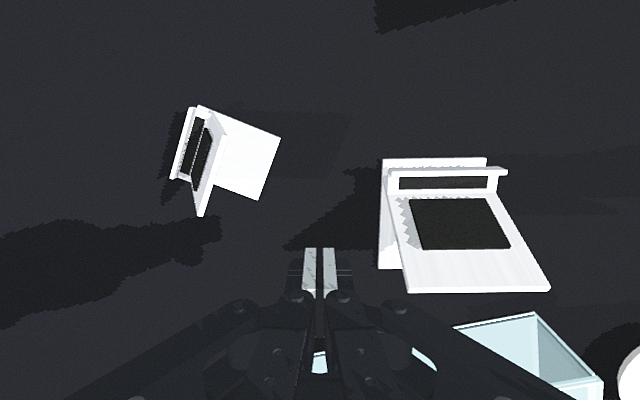

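View pics/s1.png

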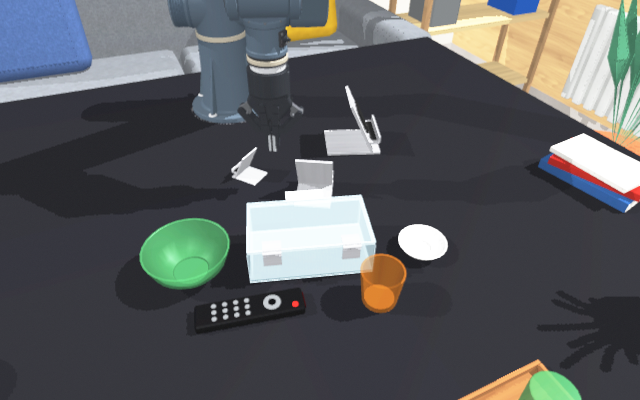

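```bash
python3 - <<'E'
from h import *
s=load('w1.png'); W=cloud(s); st=manip.sense(); R=Ro.from_quat(st['tool_rot']).as_matrix()
L=(W-st['tcp_pos'])@R
u=L.reshape(-1,3); u=u[~np.isnan(u[:,0])]
for z0 in np.arange(-.12,.03,.01):
    m=(u[:,2]>z0)&(u[:,2]<z0+.01)&(abs(u[:,1])<.09)&(abs(u[:,0])<.06)
    if m.sum()>5: print(round(z0,3),m.sum(),'y',np.percentile(u[m,1],[1,99]).round(3),'x',np.percentile(u[m,0],[1,99]).round(3))
for p in [(320,260),(305,250),(297,297),(240,310),(400,310),(180,330),(90,390)]: print(p,L[p[1],p[0]].round(4))
E
```

```text
-0.07 5856 y [-0.058  0.057] x [0.011 0.02 ]
-0.06 10631 y [-0.054  0.054] x [0.001 0.019]
-0.05 6622 y [-0.046  0.046] x [-0.007  0.019]
-0.04 7651 y [-0.038  0.038] x [-0.007  0.015]
-0.03 2707 y [-0.032  0.031] x [-0.008  0.015]
-0.02 998 y [-0.013  0.013] x [-0.009  0.014]
-0.01 874 y [-0.013  0.013] x [0.008 0.013]
-0.0 711 y [-0.013  0.013] x [0.008 0.013]
0.01 293 y [-0.012  0.012] x [0.008 0.013]
0.02 671 y [0.047 0.089] x [-0.021 -0.015]
(320, 260) [0.0127 0.     0.0041]
(305, 250) [-0.0411 -0.0118  0.1184]
(297, 297) [ 0.015  -0.0079 -0.0257]
(240, 310) [ 0.015  -0.0257 -0.0328]
(400, 310) [ 0.0141  0.0259 -0.0316]
(180, 330) [-0.1193 -0.1231  0.1183]
(90, 390) [ 0.0129 -0.0559 -0.0605]
```

```bash
python3 - <<'E'
from h import *
s=load('wrist0.png'); W=cloud(s)
R=Ro.from_quat([1.32006154e-01,  9.91248544e-01, -7.98214375e-04, -2.48289783e-04]).as_matrix(); L=(W-np.array([0.1633198 , 0.60275797, 0.24955706]))@R
u=L.reshape(-1,3); u=u[~np.isnan(u[:,0])]
for y0 in np.arange(-.065,.065,.005):
    m=(u[:,1]>y0)&(u[:,1]<y0+.005)&(u[:,2]<.1)
    if m.sum()>5: print(round(y0,3),m.sum(),'zmax',np.percentile(u[m,2],99).round(3),'x',np.percentile(u[m,0],[1,99]).round(3))
dpto(T(SO,SY,[[-.006,0,.16]])[0])
E
```

```text
-0.065 2649 zmax -0.037 x [-0.005  0.014]
-0.06 1521 zmax -0.009 x [-0.006  0.014]
-0.055 1454 zmax -0.002 x [-0.008  0.015]
-0.05 1434 zmax 0.001 x [-0.006  0.015]
-0.045 2950 zmax 0.005 x [-0.01   0.017]
-0.04 763 zmax -0.043 x [0.01  0.019]
-0.035 1147 zmax -0.051 x [0.016 0.019]
-0.03 957 zmax -0.054 x [0.017 0.019]
-0.025 604 zmax -0.059 x [0.01  0.019]
-0.02 482 zmax -0.056 x [0.01  0.019]
-0.015 633 zmax -0.053 x [0.01  0.013]
-0.01 636 zmax -0.053 x [0.01  0.013]
-0.005 558 zmax -0.054 x [0.01  0.013]
-0.0 570 zmax -0.054 x [0.01  0.013]
0.005 620 zmax -0.053 x [0.01  0.013]
0.01 641 zmax -0.053 x [0.01  0.013]
0.015 509 zmax -0.054 x [0.01  0.019]
0.02 557 zmax -0.059 x [0.01  0.019]
0.025 925 zmax -0.055 x [0.016 0.019]
0.03 1164 zmax -0.051 x [0.016 0.019]
0.035 805 zmax -0.044 x [0.01  0.019]
0.04 2789 zmax 0.005 x [-0.01   0.017]
0.045 1561 zmax 0.001 x [0.008 0.015]
0.05 1300 zmax -0.002 x [-0.008  0.015]
0.055 1376 zmax -0.006 x [-0.006  0.014]
0.06 2772 zmax -0.037 x [-0.005  0.014]
tcp [ 0.4085 -0.0108  0.119 ] y heading 1.0455 tilt [ 0.0049 -0.0011 -1.    ] F [ 0.4  -0.32 -0.03] t 1.95 gap 0.0
dp cm [-0.44  8.12 -4.11]
```

```bash
python3 -m creep '{"claw":[8.5,8.5,8.5,8.5,8.5,8.5],"dp":[[-0.4,0,-4],[-0.4,0,-6],[-0.4,4,-6],[-0.4,8.1,-6],[-0.4,8.1,-6],[-0.4,8.1,-6]],"roll":[0,0,0,0,0,0]}'; python3 - <<'E'
from h import *
dpto(T(SO,SY,[[-.006,0,.052]])[0]); snap('wrist','w2.png')
E
```

```text
t: 2.55
tcp_pos: [0.454, 0.0579, 0.1816]
tool_rot: [0.258, 0.966, -0.0, 0.001]
force: [-0.9, -0.7, 0.1]
finger_gap: 0.988
tcp [0.454  0.0579 0.1816] y heading 1.0488 tilt [-1.6e-03  4.0e-04 -1.0e+00] F [-0.94 -0.67  0.07] t 2.55 gap 0.988
dp cm [ 0.06 -0.1  12.96]
```

View pics/w2.png

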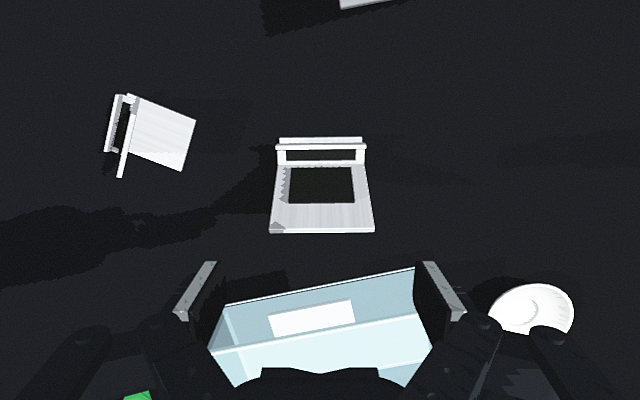

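```bash
python3 -m creep '{"claw":[8.5,8.5,8.5,8.5,8.5],"dp":[[0,-0.1,4],[0,-0.1,8],[0,-0.1,9.5],[0,-0.1,10.5],[0,-0.1,10.5]],"roll":[0,0,0,0,0]}'; python3 - <<'E'
from h import *
dpto(T(SO,SY,[[-.006,0,.052]])[0]); snap('wrist','w3.png')
E
```

```text
t: 3.1
tcp_pos: [0.4524, 0.0555, 0.075]
tool_rot: [0.26, 0.966, -0.0, -0.001]
force: [-0.5, -0.2, 1.3]
finger_gap: 0.992
tcp [0.4524 0.0555 0.075 ] y heading 1.0447 tilt [ 0.0024 -0.0012 -1.    ] F [-0.5  -0.16  1.28] t 3.1 gap 0.992
dp cm [0.01 0.19 2.3 ]
```

View pics/w3.png

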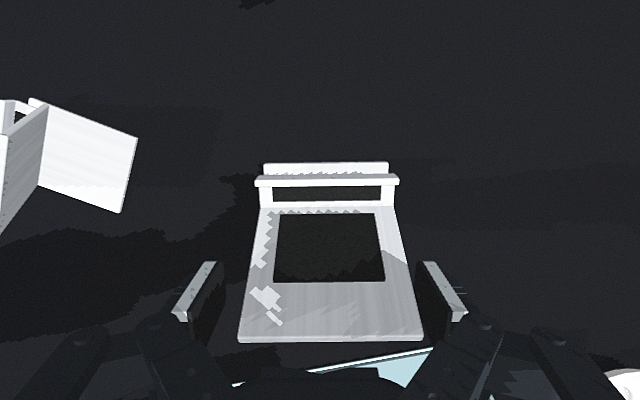

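```bash
python3 -m creep '{"claw":[8.5,8.5,8.5,8.5,8.5],"dp":[[0,0.2,0],[0,0.2,1],[0,0.2,2],[0,0.2,2.2],[0,0.2,2.2]],"roll":[0,0,0,0,0]}'; python3 - <<'E'
from h import *
dpto(T(SO,SY,[[-.006,0,.052]])[0]); snap('wrist','w4.png')
E
```

```text
t: 3.65
tcp_pos: [0.4538, 0.0581, 0.0531]
tool_rot: [0.259, 0.966, -0.0, -0.001]
force: [0.5, 0.9, 0.0]
finger_gap: 0.993
tcp [0.4538 0.0581 0.0531] y heading 1.0462 tilt [ 1.4e-03 -6.0e-04 -1.0e+00] F [0.49 0.87 0.04] t 3.65 gap 0.993
dp cm [ 0.01 -0.11  0.11]
```

View pics/w4.png

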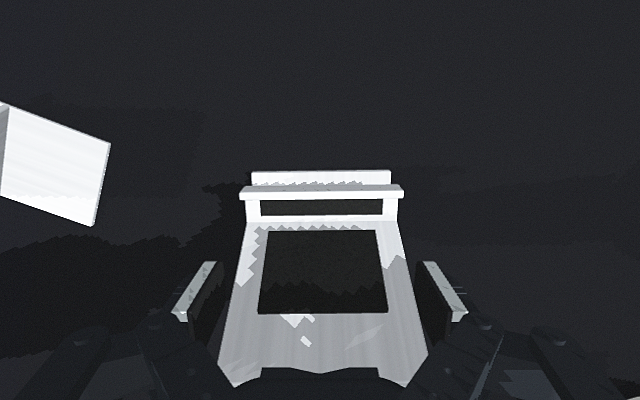

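```bash
python3 -m creep '{"claw":[7.9,7.9,7.9,7.9,7.9,7.9,7.9,7.9,7.9],"dp":[[0,0,0],[0,0,0],[0,0.2,0],[0,0.4,0],[0,0.7,0],[0,1.1,0],[0,1.5,0],[0,2,0],[0,2.5,0]],"roll":[0,0,0,0,0,0,0,0,0]}' 20; python3 - <<'E'
from h import *
dpto(T(SO,SY,[[-.006,.11,.052]])[0]); snap('wrist','w5.png')
E
```

```text
t: 4.6
tcp_pos: [0.467, 0.0801, 0.0537]
tool_rot: [0.259, 0.966, -0.0, -0.0]
force: [-0.7, -2.3, 1.1]
finger_gap: 0.924
tcp [0.467  0.0801 0.0537] y heading 1.0461 tilt [ 1.e-04 -1.e-04 -1.e+00] F [-0.7  -2.3   1.15] t 4.6 gap 0.924
dp cm [0.06 8.33 0.17]
```

View pics/w5.png

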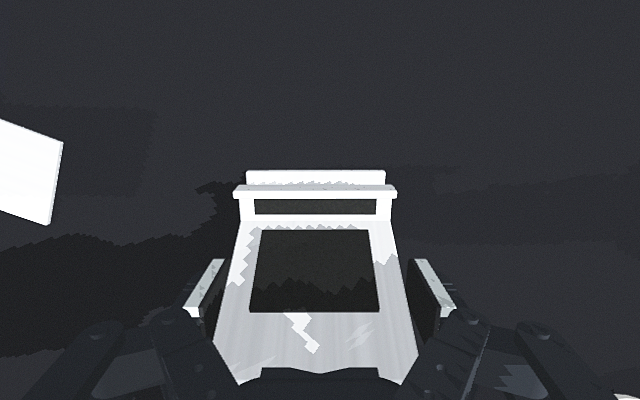

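```bash
python3 -m creep '{"claw":[7.9,7.9,7.9,7.9,7.9,7.9,7.9,7.9,7.9,7.9,7.9,7.9],"dp":[[0,0.7,0],[0,1.4,0],[0,2.2,0],[0,3,0],[0,3.8,0],[0,4.6,0],[0,5.4,0],[0,6.2,0],[0,7,0],[0,7.8,0],[0,8.6,0],[0,9.2,0]],"roll":[0,0,0,0,0,0,0,0,0,0,0,0]}'; python3 -m creep '{"claw":[7.9,7.9,8.5,8.5,8.5],"dp":[[0,0.3,0],[0,0.3,0],[0,0.1,0],[0,-0.1,0],[0,-0.1,0]],"roll":[0,0,0,0,0]}';  python3 - <<'E'
from h import *
dpto(T(SO,SY,[[-.006,.11,.052]])[0]); snap('wrist','w6.png')
E
```

```text
t: 5.85
tcp_pos: [0.5134, 0.16, 0.0537]
tool_rot: [0.259, 0.966, 0.0, 0.0]
force: [0.3, -1.3, -0.1]
finger_gap: 0.924
t: 6.35
tcp_pos: [0.5121, 0.158, 0.0537]
tool_rot: [0.26, 0.966, -0.0, -0.0]
force: [-0.1, 0.5, 0.9]
finger_gap: 0.995
tcp [0.5121 0.158  0.0537] y heading 1.0453 tilt [ 4.e-04 -2.e-04 -1.e+00] F [-0.09  0.5   0.93] t 6.35 gap 0.995
dp cm [ 0.06 -0.68  0.17]
```

View pics/w6.png

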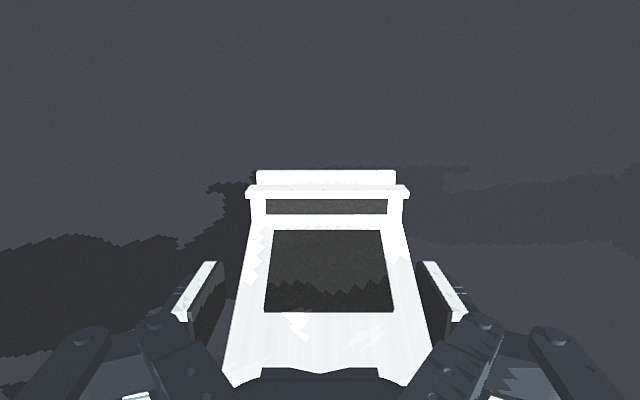

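```bash
python3 -m creep '{"claw":[8.5,8.5,8.5,8.5,8.5,8.5,8.5],"dp":[[0,0.15,0],[0,0.15,-1],[0,0.15,-3],[0,0.15,-7],[0,0.15,-11],[0,0.15,-15],[0,0.15,-15]],"roll":[0,0,0,0,0,0,0]}'; python3 - <<'E'
from h import *
dpto(T(BOX,YAW,[[-.14,0,.2]])[0]); snap('top','t7.png'); snap('scene','s7.png')
E
```

```text
t: 7.1
tcp_pos: [0.5168, 0.1603, 0.2099]
tool_rot: [0.259, 0.966, 0.002, 0.006]
force: [1.0, 0.4, -0.7]
finger_gap: 0.996
tcp [0.5168 0.1603 0.2099] y heading 1.0464 tilt [-0.0106  0.0076 -0.9999] F [ 0.95  0.45 -0.71] t 7.1 gap 0.996
dp cm [ -3.74 -14.17   0.92]
```

View pics/t7.png

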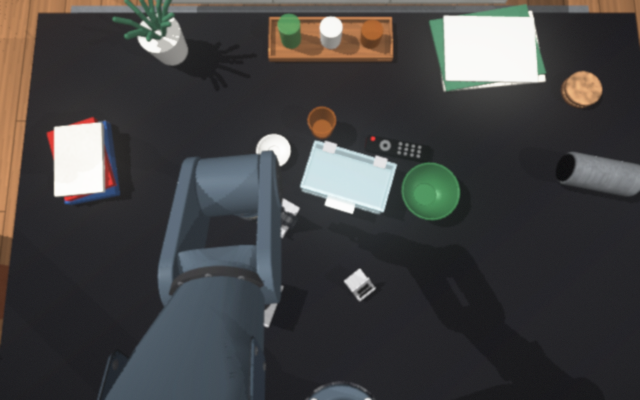

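View pics/s7.png

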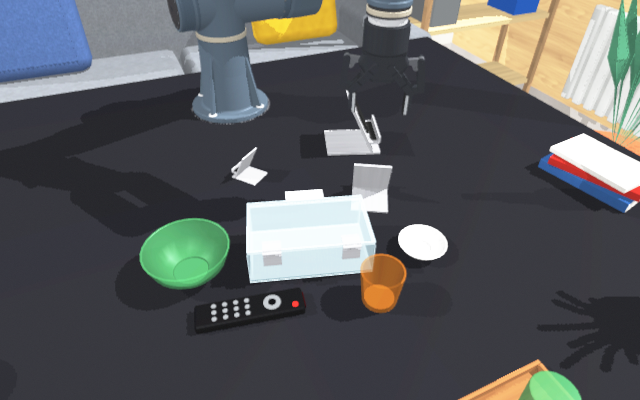

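The stand is upright and well left of the tab: in the scene view it's at (370,188) and the tab at (305,196). Next I'll bring the shut fingers in front of the tab.

```bash
python3 -m creep '{"claw":[0,0,0,0,0,0],"dp":[[-0.7,-3,0],[-1.5,-6,0],[-2.3,-9,0],[-3.1,-12,0],[-3.7,-14.2,0],[-3.7,-14.2,0]],"roll":[-0.05,-0.1,-0.15,-0.2,-0.23,-0.23]}'; python3 - <<'E'
from h import *
dpto(T(BOX,YAW,[[-.115,0,.0575]])[0]); snap('top','t8.png'); snap('wrist','w8.png')
E
```

```text
t: 7.8
tcp_pos: [0.4723, 0.0165, 0.2023]
tool_rot: [0.148, 0.989, -0.0, -0.002]
force: [-0.4, 0.2, 0.2]
finger_gap: 0.001
tcp [0.4723 0.0165 0.2023] y heading 1.2727 tilt [ 0.0041 -0.001  -1.    ] F [-0.42  0.2   0.16] t 7.8 gap 0.001
dp cm [-3.07  0.44 14.47]
```

View pics/t8.png

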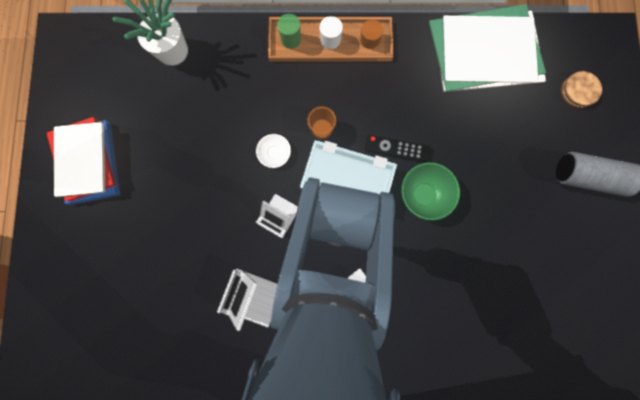

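View pics/w8.png

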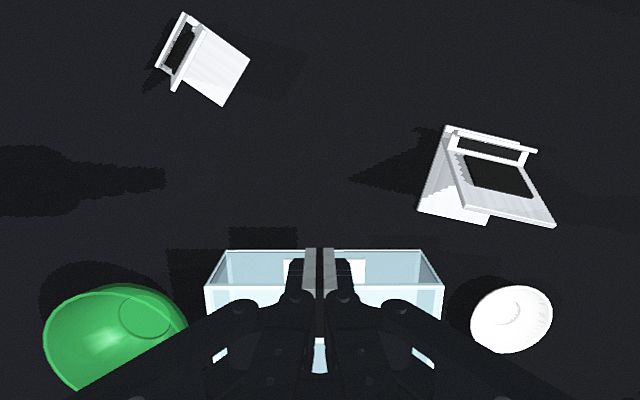

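```bash
python3 - <<'E'
from h import *
s=load('t8.png'); big=cv2.resize(s['image'][180:250,240:320],None,fx=8,fy=8,interpolation=cv2.INTER_CUBIC)[:,:,::-1].copy()
o=SO+.108*np.array([.5,.866])
q=lambda P:((proj(s,P)+.5-[240,180])*8-.5).round().astype(np.int32)
cv2.polylines(big,[q(T(o,SY,[[-.045,-.0375,.005],[-.045,.0375,.005],[.045,.0375,.005],[.045,-.0375,.005]]))],True,(0,0,255))
cv2.imwrite('pics/c8.png',big)
bx=np.array([np.cos(YAW),np.sin(YAW)]);by=np.array([-bx[1],bx[0]]); print(o,(o-BOX)@bx,(o-BOX)@by)
E
```

```text
[0.5124   0.147728] -0.14461556054711497 0.13313322512297124
```

View pics/c8.png

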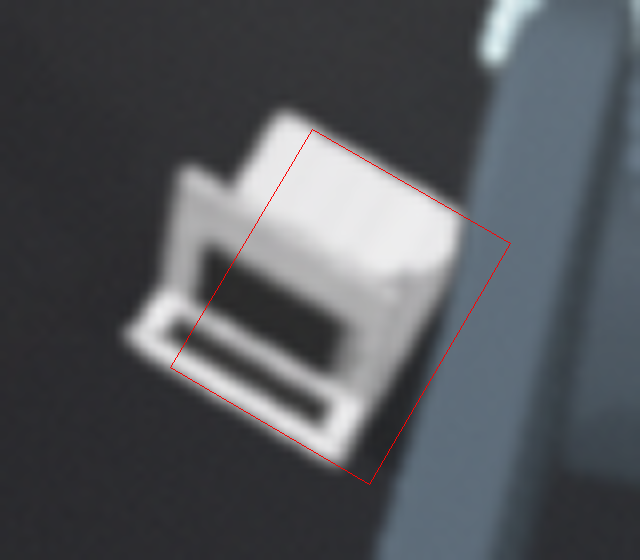

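```bash
python3 -m creep '{"claw":[0,0,0,0,0,0],"dp":[[0.5,0.4,3],[0.5,0.4,7],[0.5,0.4,11],[0.5,0.4,14],[0.5,0.4,14.4],[0.5,0.4,14.4]],"roll":[0,0,0,0,0,0]}'; python3 - <<'E'
from h import *
dpto(T(BOX,YAW,[[-.100,0,.0575]])[0])
E
```

```text
t: 8.5
tcp_pos: [0.4699, 0.0245, 0.0589]
tool_rot: [0.146, 0.989, 0.0, -0.001]
force: [0.4, -0.4, -0.2]
finger_gap: -0.0
tcp [0.4699 0.0245 0.0589] y heading 1.277 tilt [ 2.7e-03 -2.0e-04 -1.0e+00] F [ 0.4  -0.44 -0.19] t 8.5 gap -0.0
dp cm [-4.97 -0.28  0.13]
```

```bash
cat >> h.py <<'E'
def bf():
    st=manip.sense(); bx=np.array([np.cos(YAW),np.sin(YAW)]);by=np.array([-bx[1],bx[0]]); d=st['tcp_pos'][:2]-BOX; f=st['force'][:2]
    print('t %.2f box x %.4f y %.4f z %.4f | Fx %.2f Fy %.2f Fz %.2f'%(st['t'],d@bx,d@by,st['tcp_pos'][2],f@bx,f@by,st['force'][2]))
E
python3 -m creep '{"claw":[0,0,0,0,0],"dp":[[-1.5,-0.3,0],[-3,-0.3,0],[-3.9,-0.3,0],[-4.2,-0.3,0],[-4.2,-0.3,0]],"roll":[0,0,0,0,0]}' >/dev/null; python3 -c "
from h import *
bf()"
for i in 1 2; do python3 -m creep '{"claw":[0,0],"dp":[[-0.2,0,0],[-0.2,0,0]],"roll":[0,0]}' >/dev/null;  python3 -c "
from h import *
bf()"; done
```

```text
t 9.00 box x -0.1065 y -0.0007 z 0.0606 | Fx -0.77 Fy 0.05 Fz 0.18
t 9.20 box x -0.1054 y -0.0009 z 0.0598 | Fx -0.04 Fy 0.07 Fz 0.42
t 9.40 box x -0.1029 y -0.0009 z 0.0597 | Fx -0.06 Fy -0.65 Fz -0.62
```

```bash

for i in 1 2; do python3 -m creep '{"claw":[0,0],"dp":[[-0.1,0,0],[-0.1,0,0]],"roll":[0,0]}' >/dev/null;  python3 -c "
from h import *
bf()"; done;  python3 -c "
from h import *
snap('scene','s9.png'); s=load('s9.png'); cv2.imwrite('pics/c9.png',cv2.resize(s['image'][120:300,210:410],None,fx=3.5,fy=3.3)[:,:,::-1]); bf()"
```

```text
t 9.60 box x -0.1019 y -0.0010 z 0.0596 | Fx 1.32 Fy -0.28 Fz -0.48
t 9.80 box x -0.1008 y -0.0010 z 0.0597 | Fx 0.02 Fy -0.15 Fz 0.84
t 9.85 box x -0.1009 y -0.0009 z 0.0597 | Fx 0.98 Fy -0.06 Fz 0.11
```

View pics/c9.png

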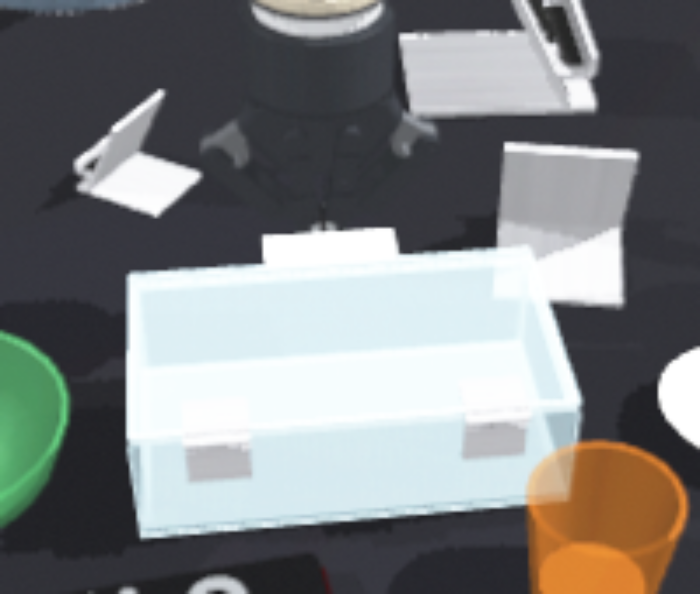

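```bash

for i in 1 2; do python3 -m creep '{"claw":[0,0],"dp":[[-0.1,0,0],[-0.1,0,0]],"roll":[0,0]}' >/dev/null;  python3 -c "
from h import *
bf()"; done
```

```text
t 10.05 box x -0.0998 y -0.0009 z 0.0597 | Fx 0.71 Fy -0.49 Fz 0.56
t 10.25 box x -0.0994 y -0.0010 z 0.0596 | Fx -0.56 Fy -0.09 Fz 0.53
```

```bash

for i in 1 2; do python3 -m creep '{"claw":[0,0],"dp":[[-0.1,0,0],[-0.1,0,0]],"roll":[0,0]}' >/dev/null;  python3 -c "
from h import *
bf()"; done
```

```text
t 10.45 box x -0.0994 y -0.0010 z 0.0596 | Fx -3.40 Fy 0.14 Fz 2.35
t 10.65 box x -0.0994 y -0.0010 z 0.0595 | Fx -5.45 Fy 0.22 Fz 3.72
```

```bash
python3 -m creep '{"claw":[0,0,0,0,0,0],"dp":[[0,0,-0.2],[0,0,-0.4],[0,0,-0.6],[0,0,-0.9],[-0.05,0,-1.2],[-0.05,0,-1.2]],"roll":[0,0,0,0,0,0]}' >/dev/null;  python3 -c "
from h import *
bf();snap('scene','s10.png'); s=load('s10.png'); cv2.imwrite('pics/c10.png',cv2.resize(s['image'][120:300,210:410],None,fx=3.5,fy=3.3)[:,:,::-1]); bf()"
```

```text
t 11.25 box x -0.0984 y -0.0010 z 0.0714 | Fx -4.95 Fy -0.33 Fz -1.44
t 11.30 box x -0.0985 y -0.0010 z 0.0713 | Fx -5.74 Fy 0.33 Fz -0.03
```

View pics/c10.png

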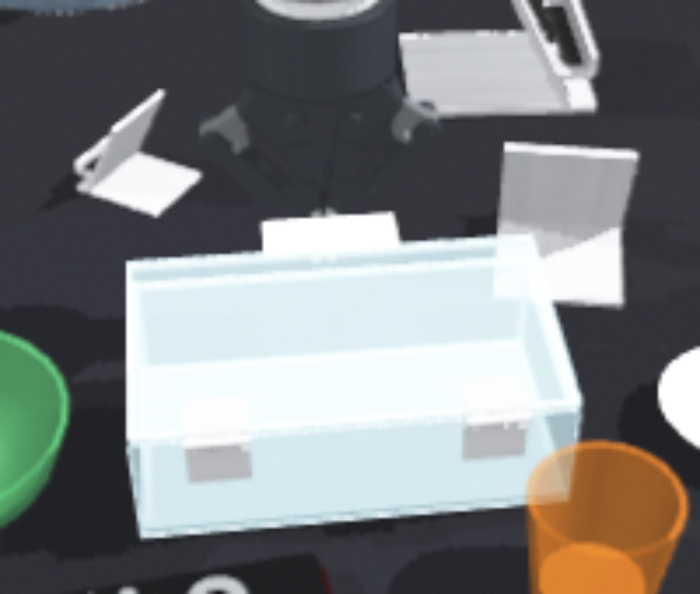

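```bash
python3 -m creep '{"claw":[0,0,0,0,0,0,0,0,0,0,0],"dp":[[-0.04,0,-0.4],[-0.08,0,-0.8],[-0.16,0,-1.3],[-0.25,0,-1.8],[-0.36,0,-2.3],[-0.49,0,-2.8],[-0.63,0,-3.3],[-0.8,0,-3.8],[-0.98,0,-4.3],[-1.18,0,-4.8],[-1.18,0,-4.8]],"roll":[0,0,0,0,0,0,0,0,0,0,0]}' >/dev/null;  python3 -c "
from h import *
bf();snap('scene','s11.png'); s=load('s11.png'); cv2.imwrite('pics/c11.png',cv2.resize(s['image'][80:300,190:410],None,fx=3.2,fy=2.7)[:,:,::-1]); bf()"
```

```text
t 12.40 box x -0.0854 y -0.0010 z 0.1201 | Fx -4.38 Fy -0.33 Fz 1.24
t 12.45 box x -0.0857 y -0.0010 z 0.1198 | Fx -4.99 Fy -0.36 Fz 1.35
```

View pics/c11.png

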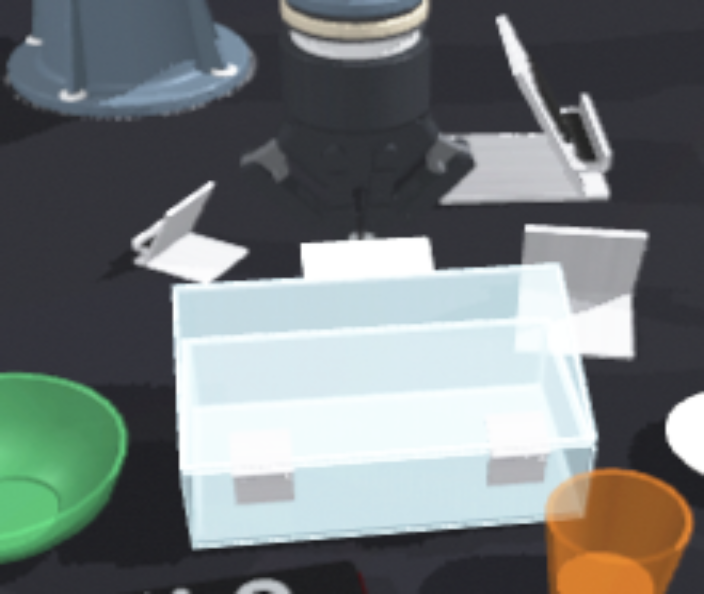

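```bash
python3 -m creep '{"claw":[0,0,0,0,0,0,0,0,0,0,0],"dp":[[-0.28,0,-0.6],[-0.6,0,-1.3],[-1.0,0,-1.95],[-1.4,0,-2.6],[-1.85,0,-3.2],[-2.3,0,-3.8],[-2.8,0,-4.35],[-3.3,0,-4.9],[-3.9,0,-5.4],[-4.45,0,-5.9],[-4.45,0,-5.9]],"roll":[0,0,0,0,0,0,0,0,0,0,0]}' >/dev/null;  python3 -c "
from h import *
bf();snap('scene','s12.png'); s=load('s12.png'); cv2.imwrite('pics/c12.png',cv2.resize(s['image'][60:300,190:410],None,fx=3.2,fy=2.5)[:,:,::-1]); bf()"
```

```text
t 13.55 box x -0.0372 y -0.0010 z 0.1798 | Fx -0.78 Fy -0.77 Fz -0.31
t 13.60 box x -0.0383 y -0.0010 z 0.1792 | Fx -0.25 Fy -0.15 Fz -1.13
```

View pics/c12.png

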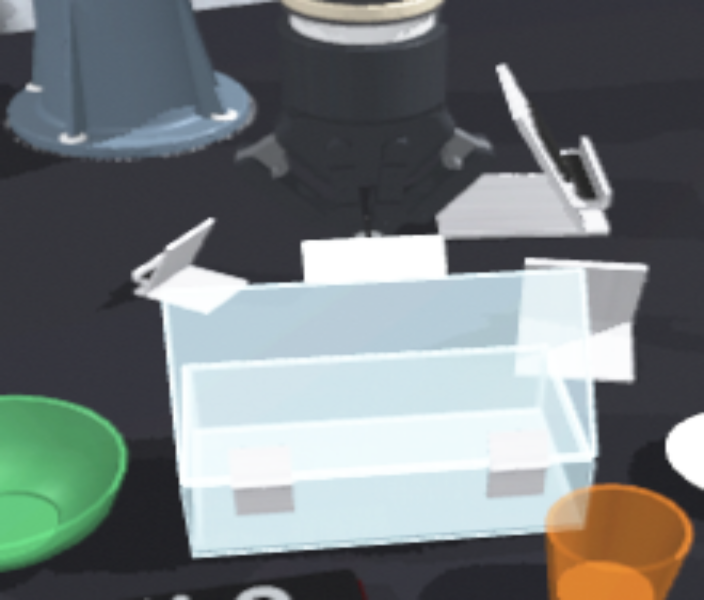

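```bash
python3 -m creep '{"claw":[0,0,0,0,0,0,0,0,0,0,0],"dp":[[-0.4,0,-0.5],[-0.9,0,-1.0],[-1.55,0,-1.5],[-2.2,0,-1.9],[-2.9,0,-2.3],[-3.6,0,-2.7],[-4.3,0,-3.1],[-5.0,0,-3.4],[-5.75,0,-3.7],[-6.5,0,-4.0],[-6.5,0,-4.0]],"roll":[0,0,0,0,0,0,0,0,0,0,0]}' >/dev/null;  python3 -c "
from h import *
bf();snap('scene','s13.png'); s=load('s13.png'); cv2.imwrite('pics/c13.png',cv2.resize(s['image'][40:300,190:410],None,fx=3.2,fy=2.2)[:,:,::-1]); bf()"
```

```text
t 14.70 box x 0.0266 y -0.0012 z 0.2193 | Fx -0.43 Fy -0.12 Fz 0.05
t 14.75 box x 0.0256 y -0.0012 z 0.2189 | Fx -0.52 Fy -0.70 Fz 0.72
```

View pics/c13.png

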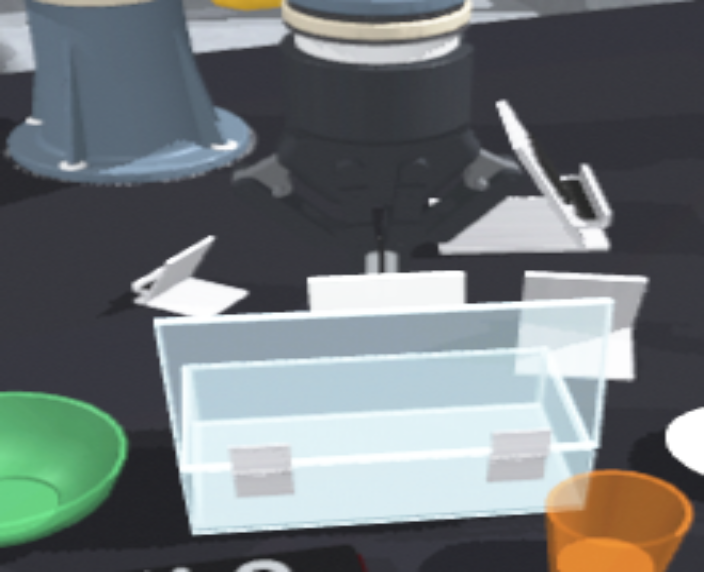

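```bash
python3 -m creep '{"claw":[0,0,0,0,0,0,0,0,0,0,0,0],"dp":[[-0.5,0,0],[-1.0,0,0],[-1.5,0,0],[-2.0,0,0],[-2.4,0,0],[-2.8,0,0],[-3.2,0,0],[-3.6,0,0],[-3.9,0,0],[-4.2,0,0],[-4.5,0,0],[-4.8,0,0]],"roll":[0,0,0,0,0,0,0,0,0,0,0,0]}' >/dev/null;  python3 -c "
from h import *
bf();snap('scene','s14.png'); s=load('s14.png'); cv2.imwrite('pics/c14.png',cv2.resize(s['image'][40:300,190:410],None,fx=3.2,fy=2.2)[:,:,::-1]); bf()"
```

```text
t 15.95 box x 0.0730 y -0.0013 z 0.2187 | Fx -0.10 Fy 0.12 Fz -0.05
t 16.00 box x 0.0736 y -0.0013 z 0.2188 | Fx 0.37 Fy -1.02 Fz 0.12
```

View pics/c14.png

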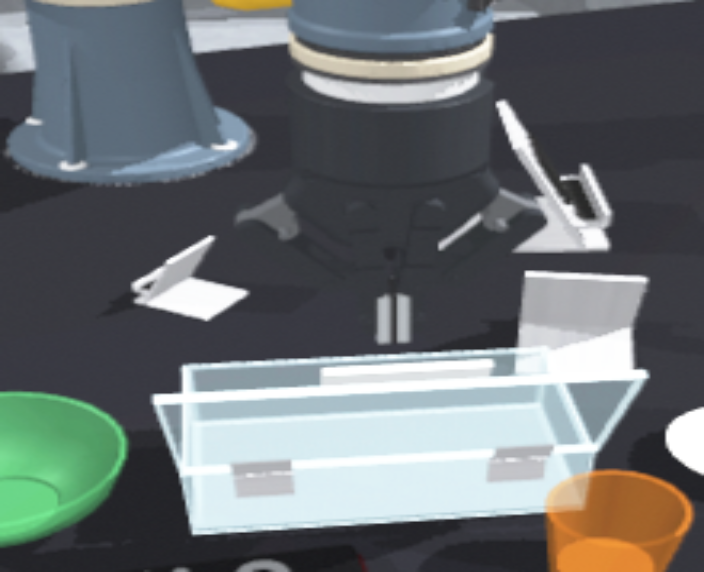

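The lid has fallen back to its stop. I'll withdraw clear, then check.

```bash
python3 -m creep '{"claw":[0,0,0,0,0,0,0,0],"dp":[[2,0,-1],[5,0,-2],[9,0,-3],[12,-4,-3],[12,-8,-3],[12,-13,-3],[12,-18,-3],[12,-18,-3]],"roll":[0,0,0,0,0,0,0,0]}' ;  python3 -c "
from h import *
bf();s=snap('scene','s15.png');s=snap('top','t15.png')
# lid angle from depth: points with z>.1 near the box
W=cloud(load('s15.png')); bx=np.array([np.cos(YAW),np.sin(YAW)]);by=np.array([-bx[1],bx[0]])
d=W[...,:2]-BOX; X=d@bx; Y=d@by; Z=W[...,2]
m=(abs(Y)<.1)&(X>.02)&(X<.17)&(Z>.09)&(Z<.25); print(m.sum()); 
a=np.arctan2(Z[m]-.073,X[m]-.064); print('lid ang',np.pi-np.median(a), np.percentile(np.hypot(Z[m]-.073,X[m]-.064),99))
big=cv2.resize(s['image'][130:320,210:480],None,fx=2.9,fy=2.9,interpolation=cv2.INTER_CUBIC)[:,:,::-1].copy()
q=lambda P:((proj(s,P)+.5-[210,130])*2.9-.5).round().astype(np.int32)
cv2.polylines(big,[q(T(BOX,YAW,[[-.06,-.105,.07],[-.06,.105,.07],[.06,.105,.07],[.06,-.105,.07]]))],True,(0,0,255))
o=SO+.118*np.array([.5,.866]); cv2.polylines(big,[q(T(o,SY,[[-.045,-.0375,.005],[-.045,.0375,.005],[.045,.0375,.005],[.045,-.0375,.005]]))],True,(0,0,255))
print('stand',(o-BOX)@bx,(o-BOX)@by)
cv2.imwrite('pics/c15.png',big)
"
```

```text
t: 16.8
tcp_pos: [0.5138, -0.1869, 0.2492]
tool_rot: [0.15, 0.989, -0.002, 0.001]
force: [0.2, 0.4, 0.8]
finger_gap: -0.002
t 16.80 box x -0.0466 y -0.1868 z 0.2492 | Fx 0.10 Fy 0.45 Fz 0.79
4542
lid ang 2.023943968281242 0.15329660628262823
stand -0.14232988227136623 0.14286827904268684
```

View pics/c15.png

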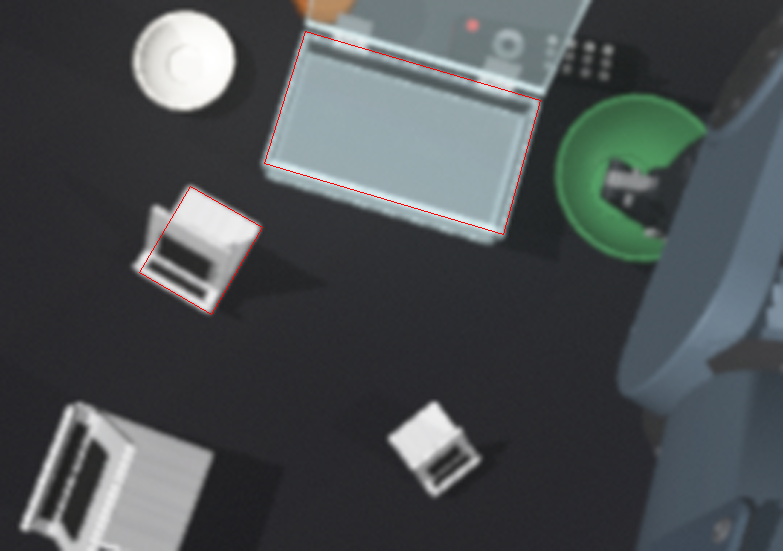

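View pics/s15.png

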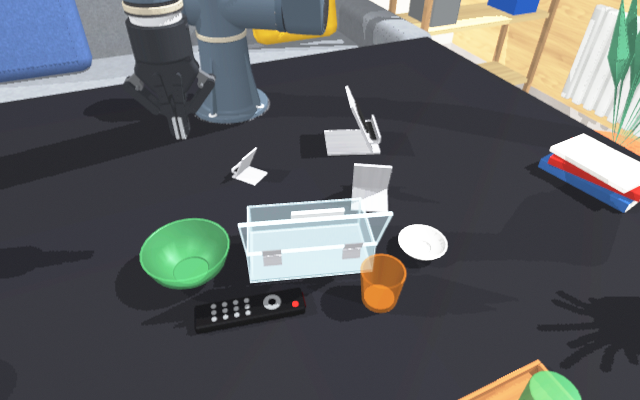

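The lid is at about 2.02 rad on its stop. The box still matches its first outline and the stand is about 143 mm along the box's y. The other objects look untouched, and the arm is well clear.

```bash
python3 -c "
from station import workorder
print(workorder.sign_off())"
```

```text
the job is handed in; nothing more can be done
None
```

The stand is clear of the tab and the lid is open on its hinge stop. I handed the job in at about 17 s; the sign-off gives no verdict.

- **Stand:** I pushed it left about 118 mm along the table with the open fingers on either side of it. I did not grip or lift it, and the push took about 2 N. It is upright, with its centre about 143 mm from the tab's middle along the box's y (100 mm needed).
- **Lid:** I pressed the shut fingertips against the tab's front edge and followed the lid's arc slowly until it passed upright and fell back on its own. It now reads about 2.02 rad, against 2.0 at the stop.
- **Not as worded:** the tool can only point straight down, so the fingertip never got truly under the tab. The first part of the lift came from friction on the front edge, with up to about 6 N of push, and the rest from pushing forward.
- **Last checks:** the box still matches its starting outline to within about 2 mm. The dish, remote, candle glass, bowl and the other two stands look unmoved in the pictures; part of the bowl and remote were hidden in the last top view. The arm is clear of everything.

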